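Fit the heat sink to the power module

TASK

Fit the heat sink to the power module: first move every loose component off the module into the parts tray, then take the paste brush from its stand, dip its tip down into the paste pot, dab the tip on the copper disc in the middle of the module and put the brush back upright in its stand. Then lower the heat sink, ribs upward, over the module's two locating pins with the gripper (do not let it drop) until it rests flush, and let go. Leave the other things on the bench where they are.

Things in the scene. Friction and masses are not known exactly. Their poses are not given: they have to be found in the camera images.
- module: Power module: fixed black block 100 (x) x 200 (y) x 20 mm high. Origin at the centre of its underside, z up, y along its length; its pose varies, as do the tray's and stand's. Two steel locating pins, 8 mm across with round ends, rise 30 mm from its flat top face at x = 0, y = +80 and -80 mm. The loose components stand on its top face along the middle line, between the pins.
- pad (a point): Centre of the copper disc, 40 mm across, flush in the middle of the module's top face (20 mm above the module's origin).
- pin_a (a point): Tip of the locating pin at the module's y = +80 mm.
- pin_b (a point): Tip of the locating pin at the module's y = -80 mm.
- heatsink: Loose aluminium heat sink, about 0.4 kg, lying ribs up. Plate 80 (x) x 190 (y) x 6 mm; through holes 10 mm across at x = 0, y = +80 and -80 mm fit the pins either way round. Handle: central rib along y, 10 mm thick, 124 mm long, 6 to 40 mm above the underside. Cross fins, up to 24 mm high, at 36 < |y| < 64 mm; the middle is free for fingers. Origin: centre of underside, z up.
- rib (a point): Grip point on the heat sink's central rib, 30 mm above its underside, on its centre.
- brush: Loose paste brush, 125 mm long, 60 g, standing upright in its stand, tip down. Origin at the tip, z up along the brush. Grey tip 10 mm across and 20 mm long, steel ferrule 11 mm across up to 62 mm, a flat collar 40 mm across from 62 to 67 mm, then a round wooden handle 16 mm across from 67 to 125 mm: take it there from above.
- stand: Brush stand: fixed upright dark steel tube 50 mm across, 70 mm high, bore 28 mm, open at the top, on a base disc 64 mm across. The brush hangs in it by its collar, resting on the rim, tip 8 mm above the bench. Origin at the centre of the underside.
- pot: Paste pot: loose white round open pot, 0.3 kg, 34 mm high, 58 mm across at the rim, narrowing a little to the bottom, wall 4 mm. Origin at the centre of its underside, z up.
- pot_in (a point): Centre of the paste pot's inner floor.
- pot_rim (a point): Centre of the paste pot's mouth, 34 mm above the bench.
- tray: Parts tray: fixed grey open box 180 (x) x 140 (y) x 28 mm high, wall and floor about 4 mm. Origin at the centre of its underside.
- capacitor: Loose black can capacitor, cylinder 29 mm across and 26 mm high, upright. Origin at the centre of its underside, z along its axis. May be absent.
- transformer: Loose small transformer, dark steel core 28 (x) x 34 (y) x 26 mm high with a yellow winding (36 mm in x, look only). Origin at the centre of its underside. May be absent.
- choke: Loose copper ring choke, 32 mm across, 14 mm hole, 18 mm high, lying flat. Origin at the centre of its underside, z along its axis. May be absent.
- multimeter: Bystander: yellow multimeter lying flat, 170 x 85 x 45 mm.
- tipcleaner: Bystander: steel bowl, 72 mm across, 30 mm high.
- solder_reel: Bystander: grey reel, 54 mm across, 40 mm high.
- jar: Bystander: jar, 44 mm across, 50 mm high.
- screwdriver: Bystander: black-handled screwdriver, 170 mm long, lying flat; origin at its middle.
- meter_lead_box: Bystander: clear plastic box, 70 x 50 x 30 mm.

How it is judged:
By the outcome, as a careful person would: the job done as asked, in the order asked, and still so for the second after the job is handed in, with the robot touching nothing.
Of capacitor, transformer, choke only 2 to 3 are there at a start; the rules pass over those that are not, and their reading is None.
At some moment in a run one of heatsink, pot, transformer, choke may be knocked a few centimetres aside while the robot is not near it.
It also fails if it takes over 208 s, if anything falls off the work surface, if the arm or the gripper's body presses on something with over 40 N, if the wrist force passes 120 N, or if a joint passes its speed limit or range.

ROBOT

A 6-joint arm with a two-finger parallel gripper is mounted at the origin on the work surface. World frame = base frame: x ahead of the robot, y to its left, z up, the work surface at z = 0. Lengths are in m, angles in rad, forces in N, time in s.
With the tool pointing down it reaches from about 0.275 to 0.875 m from the base axis. Payload 12.5 kg.
Tool frame: the origin (TCP) lies at the very end of the fingers, on their centre line; the grasp point (between the pads) lies 19 mm behind it; x points along the fingers, y is the direction in which the jaws open and shut, and the axes are right-handed (so a half turn about x gives the same grasp; the last joint's range is limited). The gripper opens to 85 mm and grips with 20 to 120 N. Pads are 22 mm wide; open, the fingers measure 114 mm over their backs; the gripper's body (76 mm by 85 mm) begins 54 mm behind the grasp point. The pads swing forward as they close: fully open they stand 13 mm farther back than shut.
Start: joints at [-1.404, 0.351, 1.652, -0, 1.139, -0.085], TCP at [0.137, -0.533, 0.231] pointing down, gripper open.
Joint ranges: [-2.75, 2.75], [-0.79, 2.1], [0.01, 2.65], [-1.57, 4.71], [0.07, 3.14], [-2.87, 2.87]. Speed limits (rad/s): [2.22, 2.22, 2.79, 3.14, 3.14, 3.14].

INTERFACE

Orientations are given as a 3x3 rotation matrix whose columns are the frame's x, y, z axes.
In Python, from bench import manip gives the robot as it stands. Calls block until the motion is done:
- manip.move_ptp(position, orientation): joint-space move of the TCP to a pose.
- manip.move_l(position, attitude=None, max_speed=0.15): straight line of the TCP; attitude=None keeps the orientation; max_speed is the mean speed in m/s.
- manip.move_j(angles): joint-space move.
- manip.set_gripper(opening, effort=None): opening from 0.0 (shut) to 1.0 (fully open); effort is the grip in N (None keeps the last); returns when the fingers have stopped.
- manip.dwell(seconds).
- manip.inverse_kinematics(position, orientation): joint angles nearest the present ones, or None.
- manip.grab_frame(name): name is "side" or "top" or "wrist"; returns (picture, depth): 420x560x3 uint8, red, green, blue; 420x560 float32, m along the optical axis (not along the pixel's ray), 0 where there is no reading.
- manip.get_calibration(name): a dict with "camera_matrix" (3x3 intrinsics, pixels), "R" (3x3) and "t" (3): a world point X has camera coordinates R X + t. Camera axes: x right, y down, z forward; pixel columns grow to the right and rows downward; lengths in m; the calibration is good to about 2 mm. A picture is of the moment at which its call begins: read the wrist's pose just before it. get_calibration takes no time and is no camera call; for the wrist camera it gives the pose at the moment of the call.
A pose or a line that the arm cannot do raises manip.Unreachable and nothing moves.
- manip.sign_off(): hands the job in, once; it reports no verdict.
Trained networks look in the newest picture that a camera, given by its name, has taken for a name from the list of things; names that differ only in an ending like _2 or _b are one class to them, and where a whole thing is asked for, a point or a joint stands for the part that bears it (a point fixed in the world has none). Each returns a list of dicts, best first, with "confidence" (0 to 1); they miss things now and then, are a little off and sometimes report something else, mostly with a low value. They report only what shows in the picture. A call takes as long as a camera call.
- manip.look_for(camera, name): "at" ([x, y, z] in m, in world coordinates, good to about 4 mm: the middle of the surface that is visible of it).
Readings, each from a call of its own:
- manip.current_time(): time.
- manip.current_qpos(): joint angles.
- manip.current_joint_vel(): joint speeds.
- manip.current_joint_torque(): joint torques, N m.
- manip.current_ee_pos(): TCP position.
- manip.current_tcp_rot(): TCP orientation.
- manip.current_force(): force on the tool from outside, world axes, zero at the start.
- manip.current_ft_torque(): the same for the moment, N m.
- manip.current_grip_width(): opening from 0.0 (shut) to 1.0 (fully open).
Only numpy, scipy, OpenCV 4.12 (cv2) and the standard library are available. Lean on these libraries where they do the work, as an engineer would, in place of code of your own. Each camera call takes 0.05 s, during which the arm holds its last target.

## Working session

There is one attempt and no reset: what is moved stays moved. The work goes in short steps, each a Python script; the robot and the scene stay as the last script left them, time stands still between calls to the robot, and variables do not carry over. Pictures are saved under pics/ and viewed, and the job is handed in when it is done.

```bash
ls; mkdir -p pics
python3 - <<'E'
from bench import manip
import cv2
for n in ["side","top","wrist"]:
    p,d=manip.grab_frame(n); cv2.imwrite(f"pics/{n}0.png",p[:,:,::-1])
    c=manip.get_calibration(n); print(n,c["camera_matrix"].tolist(),c["R"].round(3).tolist(),c["t"].round(3).tolist())
print(manip.current_time(),manip.current_tcp_rot().round(3) )
for n in ["module","pad","pin_a","heatsink","rib","brush","stand","pot","pot_rim","tray","capacitor","transformer","choke"]:
    for cam in ["top","side"]:
        r=manip.look_for(cam,n); print(n,cam,[( [round(float(v),3) for v in x["at"]],round(x["confidence"],2)) for x in r[:3]])
print(manip.current_time())
E
```

```text
pics
side [[415.8918182063728, 0.0, 281.5539259358568], [0.0, 415.8918182063728, 210.70543684147992], [0.0, 0.0, 1.0]] [[-0.978, -0.206, 0.017], [-0.142, 0.61, -0.779], [0.15, -0.765, -0.627]] [0.532, 0.147, 0.787]
top [[487.29371695773364, 0.0, 278.5057792959455], [0.0, 487.29371695773364, 210.73375406791172], [0.0, 0.0, 1.0]] [[0.024, -1.0, 0.01], [-0.999, -0.025, -0.035], [0.036, -0.009, -0.999]] [-0.043, 0.556, 1.267]
wrist [[314.5669439544091, 0.0, 280.3114797860789], [0.0, 314.5669439544091, 206.22614172482884], [0.0, 0.0, 1.0]] [[0.249, -0.968, -0.002], [-0.931, -0.24, 0.277], [-0.268, -0.067, -0.961]] [-0.549, -0.036, 0.379]
0.15 [[-0.     0.249 -0.968]
 [ 0.001 -0.968 -0.249]
 [-1.    -0.001 -0.   ]]
module top [([0.539, -0.032, 0.023], 0.69)]
module side [([0.532, -0.005, 0.022], 0.67), ([0.549, -0.081, 0.038], 0.48)]
pad top [([0.538, -0.03, 0.02], 0.68), ([0.676, 0.113, 0.04], 0.64), ([0.77, -0.09, 0.049], 0.23)]
pad side [([0.532, -0.005, 0.022], 0.84)]
pin_a top [([0.534, -0.033, 0.021], 0.83)]
pin_a side [([0.534, -0.002, 0.022], 0.93)]
heatsink top [([0.542, 0.302, 0.
[... 337 characters left out ...]
side [([0.644, -0.245, 0.032], 0.91)]
pot top [([0.683, -0.013, 0.008], 0.77)]
pot side [([0.684, -0.017, 0.023], 0.61)]
pot_rim top [([0.682, -0.016, 0.009], 0.71), ([0.545, -0.084, 0.036], 0.45)]
pot_rim side [([0.686, -0.022, 0.023], 0.72)]
tray top [([0.462, -0.318, 0.004], 0.9), ([0.548, -0.085, 0.034], 0.4)]
tray side [([0.459, -0.316, 0.008], 0.79), ([0.532, 0.0, 0.024], 0.71)]
capacitor top [([0.537, -0.036, 0.047], 0.63), ([0.691, -0.388, 0.02], 0.18), ([0.543, 0.3, 0.01], 0.17)]
capacitor side [([0.534, -0.026, 0.042], 0.67)]
transformer top []
transformer side [([0.646, -0.257, 0.084], 0.68)]
choke top [([0.546, -0.08, 0.033], 0.59)]
choke side [([0.547, -0.08, 0.038], 0.48)]
1.45
```

View pics/top0.png

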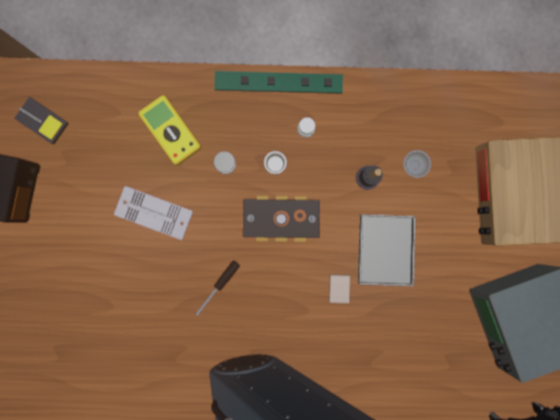

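View pics/side0.png

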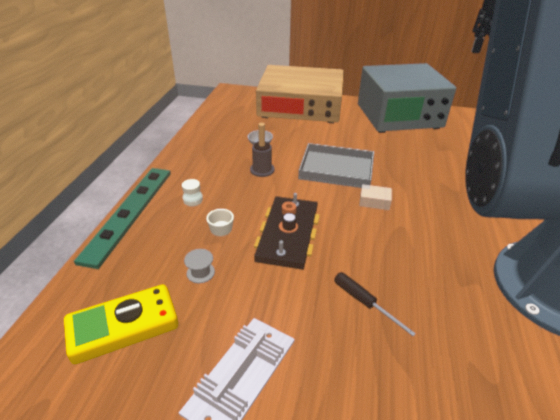

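View pics/wrist0.png

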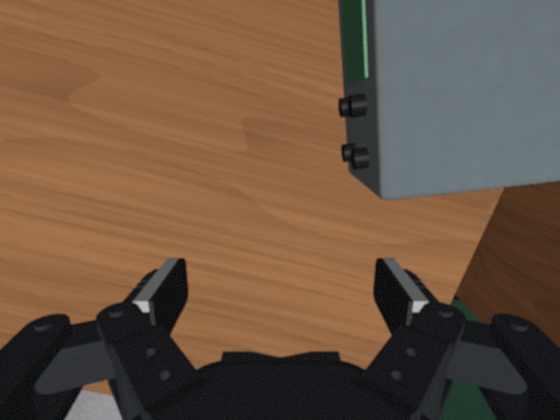

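```bash
cat > h.py <<'E'
from bench import manip
import numpy as np, cv2
def rot(phi):
    c,s=np.cos(phi),np.sin(phi)
    return np.array([[0,c,s],[0,s,-c],[-1,0,0]],float)
def grab(n,f=None):
    c=manip.get_calibration(n); p,d=manip.grab_frame(n)
    if f: cv2.imwrite(f"pics/{f}.png",p[:,:,::-1])
    K,R,t=c["camera_matrix"],c["R"],c["t"]
    v,u=np.mgrid[:420,:560]
    X=np.stack([(u-K[0,2])*d/K[0,0],(v-K[1,2])*d/K[1,1],d],-1)
    W=(X-t)@R   # world
    W[d==0]=np.nan
    return p,d,W,(K,R,t)
def plane(uv,z,cal):  # pixel ray meets height z
    K,R,t=cal
    r=R.T@np.linalg.solve(K,[uv[0],uv[1],1.]); o=-R.T@t
    return o+r*(z-o[2])/r[2]
def proj(X,cal):
    K,R,t=cal; x=K@(R@np.asarray(X,float)+t); return x[:2]/x[2]
def st(m=""):
    print(m,"t",round(manip.current_time(),2),"tcp",manip.current_ee_pos().round(4),"F",manip.current_force().round(1),"g",round(manip.current_grip_width(),3))
E
python3 - <<'E'
from h import *
c=manip.get_calibration("wrist"); print("cam offs in tool", manip.current_tcp_rot().T@(-c["R"].T@c["t"]-manip.current_ee_pos()), (c["R"]@manip.current_tcp_rot()).round(3))
print(manip.inverse_kinematics(np.array([0.54,-0.03,0.28]),rot(0)))
manip.move_ptp(np.array([0.48,-0.04,0.30]),rot(0)); st()
p,d,W,cal=grab("wrist","w1"); np.savez("w1.npz",p=p,d=d,W=W)
E
```

```text
cam offs in tool [-0.14239979  0.00014911 -0.07045663] [[ 0.001  1.     0.   ]
 [-0.277  0.     0.961]
 [ 0.961 -0.001  0.277]]
[-1.41583320e-01  2.87487323e-01  1.61513258e+00 -4.44089210e-16
  1.23897275e+00 -1.41583320e-01]
 t 3.62 tcp [ 0.48   -0.0406  0.2999] F [-0.9 -0.2 -1.5] g 1.0
```

View pics/w1.png

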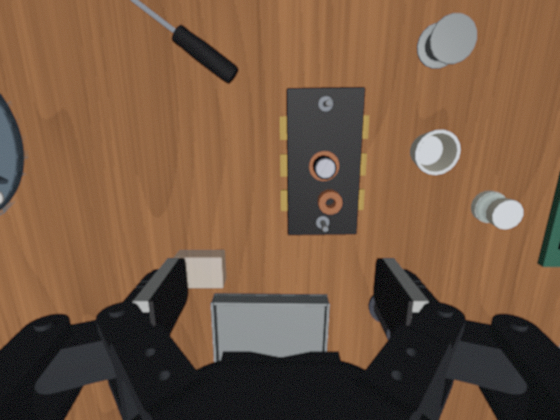

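```bash
cat >> h.py <<'E'
def blob(W,lo,hi,c,r):
    m=(W[...,2]>lo)&(W[...,2]<hi)&(np.hypot(W[...,0]-c[0],W[...,1]-c[1])<r)
    return W[m]
def circ(P):
    (x,y),r=cv2.minEnclosingCircle(P[:,:2].astype(np.float32)); return np.round([x,y,r],4),np.median(P[:,2]).round(4),len(P)
E
python3 - <<'E'
from h import *
z=np.load("w1.npz"); p,d,W=z["p"],z["d"],z["W"]
for v,u in [(203,322),(168,326),(130,325),(203,340),(104,326),(250,450)]: print(u,v,W[v,u].round(4))
m=(p.max(-1)<60)&(W[...,2]>0.012)&(W[...,2]<0.028)&(np.hypot(W[...,0]-.54,W[...,1]+.03)<.14)
P=W[m]; r=cv2.minAreaRect(P[:,:2].astype(np.float32)*1000); print("module",r,np.median(P[:,2]),cv2.boxPoints(r).round(1).tolist())
print("cap",circ(blob(W,.040,.055,(.537,-.033),.03)))
print("choke",circ(blob(W,.032,.045,(.546,-.083),.022)))
m=(W[...,2]>.004)&(W[...,2]<.12)
# pins
for c in [(.535,.045),(.54,-.11)]:
    P=blob(W,.040,.06,c,.02); print("pin",circ(P) if len(P) else None)
P=blob(W,.025,.045,(.683,-.015),.05); print("pot",circ(P))
E
```

```text
322 203 [ 0.5357 -0.0821  0.0388]
326 168 [ 0.5379 -0.0339  0.0473]
325 130 [0.5387 0.0116 0.0199]
340 203 [ 0.5597 -0.0822  0.0386]
326 104 [0.5352 0.0431 0.0457]
450 250 [ 7.392e-01 -1.677e-01 -7.000e-04]
module ((538.67822265625, -67.34059143066406), (95.92981719970703, 130.41343688964844), 0.3924437463283539) 0.01988807642327824 [[490.29998779296875, -2.5], [491.20001220703125, -132.89999389648438], [587.0999755859375, -132.1999969482422], [586.2000122070312, -1.7999999523162842]]
cap (array([ 0.537 , -0.0349,  0.0147]), np.float64(0.046), 406)
choke (array([ 0.5472, -0.0823,  0.0161]), np.float64(0.0376), 364)
pin (array([0.5373, 0.0436, 0.0034]), np.float64(0.049), 40)
pin (array([ 0.5396, -0.1151,  0.004 ]), np.float64(0.0483), 36)
pot (array([ 0.6829, -0.0168,  0.0293]), np.float64(0.033), 660)
```

```bash
cat > pick.py <<'E'
from h import *
import sys
def pick(x,y,tx,ty,name):
    R=rot(0.0)
    manip.set_gripper(0.65,40)
    manip.move_ptp(np.array([x,y,0.10]),R)
    manip.move_l(np.array([x,y,0.0245]),max_speed=0.12)
    manip.set_gripper(0.0,40); st(name+" gripped")
    manip.move_l(np.array([x,y,0.12]),max_speed=0.15); st("lifted")
    manip.move_ptp(np.array([tx,ty,0.12]),R)
    manip.move_l(np.array([tx,ty,0.0095]),max_speed=0.10); st("down")
    manip.set_gripper(0.6)
    manip.move_l(np.array([tx,ty,0.11]),max_speed=0.2); st("released")
E
python3 - <<'E'
from pick import *
pick(.5472,-.0823,.462,-.348,"choke")
E
```

```text
choke gripped t 6.08 tcp [ 0.5477 -0.0824  0.0256] F [-2.6 -0.2  7.9] g 0.356
lifted t 6.87 tcp [ 0.5467 -0.0822  0.1193] F [ 0.5  0.3 -0.7] g 0.361
down t 9.21 tcp [ 0.4623 -0.3482  0.0098] F [ 0.3 -0.9 -0. ] g 0.36
released t 10.19 tcp [ 0.4616 -0.3476  0.1092] F [0.5 0.5 0.1] g 0.604
```

Run:
```python
from pick import *
pick(.537,-.0345,.462,-.29,"cap")
# view toward stand and tray
manip.set_gripper(0.5)
manip.move_ptp(np.array([.60,-.33,.28]),rot(0.)); st()
p,d,W,cal=grab("wrist","w2"); np.savez("w2.npz",p=p,d=d,W=W)
p,d,W,cal=grab("top","t2"); np.savez("t2.npz",p=p,d=d,W=W)
```

```text
cap gripped t 12.78 tcp [ 0.5375 -0.0346  0.0254] F [-1.2 -0.9  5.3] g 0.324
lifted t 13.56 tcp [ 0.5365 -0.0344  0.1193] F [ 0.5 -0.3 -1.2] g 0.324
down t 15.86 tcp [ 0.4623 -0.2902  0.0098] F [ 0.  -0.1 -0.3] g 0.325
released t 16.87 tcp [ 0.4616 -0.2897  0.1092] F [-0.6  0.  -0.1] g 0.596
 t 18.01 tcp [ 0.5992 -0.3297  0.2782] F [ 0.5  0.3 -0.3] g 0.505
```

View pics/w2.png

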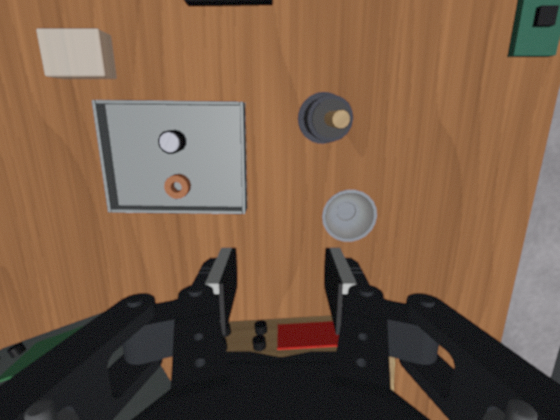

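View pics/t2.png

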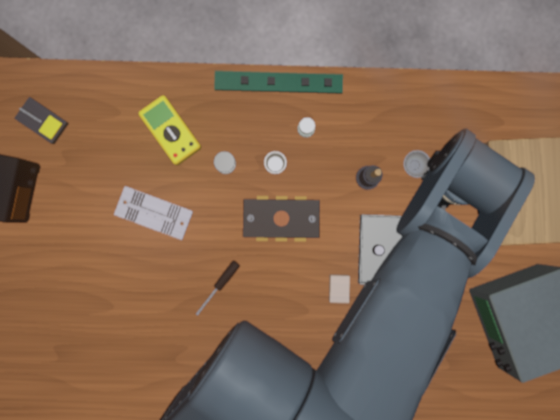

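Run:
```python
from h import *
z=np.load("w2.npz"); p,d,W=z["p"],z["d"],z["W"]
P=blob(W,.09,.15,(.648,-.255),.05); print("handle all",circ(P))
P=blob(W,.128,.15,(.648,-.255),.05); print("handle top",circ(P),P.mean(0))
P=blob(W,.062,.085,(.645,-.25),.05); print("collar/rim",circ(P))
P=blob(W,.072,.078,(.645,-.25),.05); print("collar",circ(P))
P=blob(W,.002,.014,(.645,-.25),.05); print("base",circ(P))
P=blob(W,.02,.034,(.462,-.318),.16); print("tray",cv2.minAreaRect(P[:,:2].astype(np.float32)*1000))
z=np.load("t2.npz"); p,d,W=z["p"],z["d"],z["W"]
P=blob(W,.025,.045,(.683,-.015),.05); print("pot",circ(P))
P=blob(W,.003,.05,(.54,.305),.14); print("hs",circ(P),cv2.minAreaRect(P[:,:2].astype(np.float32)*1000))
P=blob(W,.030,.05,(.54,.305),.14); print("rib",circ(P),cv2.minAreaRect(P[:,:2].astype(np.float32)*1000), P.mean(0))
```

```text
handle all (array([ 0.6524, -0.262 ,  0.008 ]), np.float64(0.1321), 353)
handle top (array([ 0.6524, -0.2621,  0.008 ]), np.float64(0.1326), 264) [ 0.65210256 -0.26201307  0.13247537]
collar/rim (array([ 0.6526, -0.2622,  0.025 ]), np.float64(0.0741), 1355)
collar (array([ 0.6525, -0.2617,  0.0203]), np.float64(0.0748), 786)
base (array([ 0.6457, -0.2511,  0.0482]), np.float64(0.0059), 465)
tray ((446.9131164550781, -277.4110107421875), (208.33309936523438, 214.21881103515625), 89.51261901855469)
pot (array([ 0.6824, -0.0165,  0.0289]), np.float64(0.0325), 127)
hs (array([0.54  , 0.3049, 0.1399]), np.float64(0.0064), 2484) ((542.0244750976562, 303.11456298828125), (272.8701171875, 273.4200134277344), 15.333626747131348)
rib (array([0.5434, 0.3004, 0.0619]), np.float64(0.0391), 200) ((545.06884765625, 299.7222900390625), (123.59951782226562, 13.195600509643555), 69.25501251220703) [0.54502188 0.29978495 0.03897648]
```

Run:
```python
from h import *
R=rot(0.)
b=np.array([.6525,-.262])
manip.set_gripper(0.5,40)
manip.move_ptp(np.array([*b,.19]),R)
manip.move_l(np.array([*b,.085]),max_speed=.12); st("at")
manip.set_gripper(0.,40); st("grip"); off=manip.current_ee_pos()[2]-.008
manip.move_l(np.array([*b,.18]),max_speed=.12); st("up")
p,d,W,cal=grab("top","t3")
P=blob(W,.025,.045,(.683,-.015),.07); print("pot",circ(P))
p,d,W,cal=grab("side","s3"); print(off)
```

```text
at t 19.92 tcp [ 0.653  -0.2623  0.086 ] F [ 0.4 -1.   0.9] g 0.5
grip t 20.27 tcp [ 0.6529 -0.2622  0.0858] F [-0.4  0.4  4.9] g 0.174
up t 21.22 tcp [ 0.6521 -0.2618  0.179 ] F [-0.4  0.1 -0.7] g 0.177
pot (array([ 0.6823, -0.0164,  0.0287]), np.float64(0.0324), 133)
0.07784373698863209
```

View pics/s3.png

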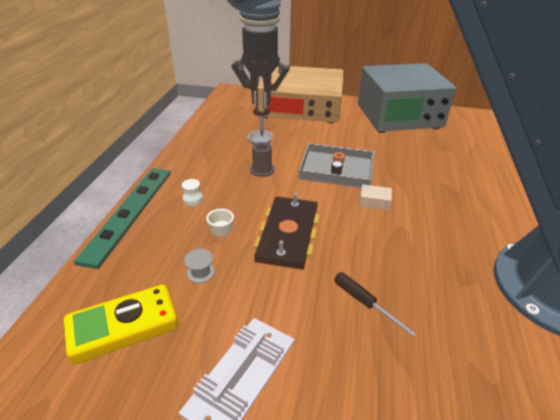

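View pics/t3.png

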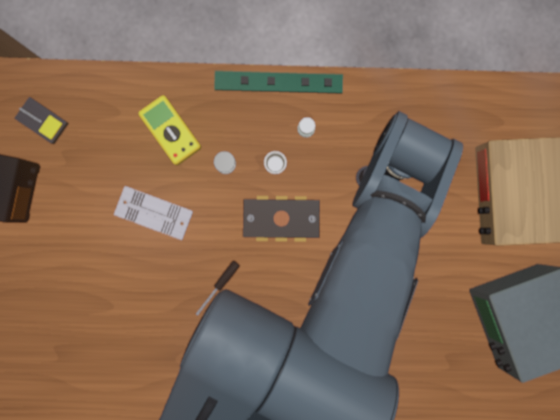

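Run:
```python
from h import *
R=rot(0.)
q=np.array([.6826,-.0166])
manip.move_ptp(np.array([*q,.18]),R)
p,d,W,cal=grab("wrist","w4")
p,d,W,cal=grab("side","s4")
p,d,W,cal=grab("top"); P=blob(W,.025,.045,(.683,-.015),.07); print("pot",circ(P) if len(P) else None)
manip.move_l(np.array([*q,.125]),max_speed=.10)
p,d,W,cal=grab("side","s5"); st()
```

```text
pot (array([ 0.6794, -0.0155,  0.0284]), np.float64(0.032), 34)
 t 23.19 tcp [ 0.6831 -0.0167  0.1258] F [-0.5 -0.3 -0.8] g 0.173
```

View pics/s5.png

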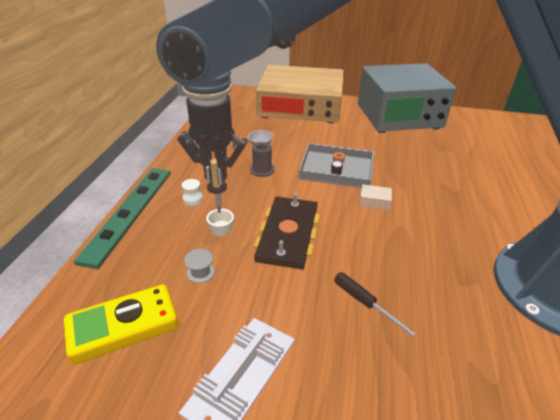

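View pics/w4.png

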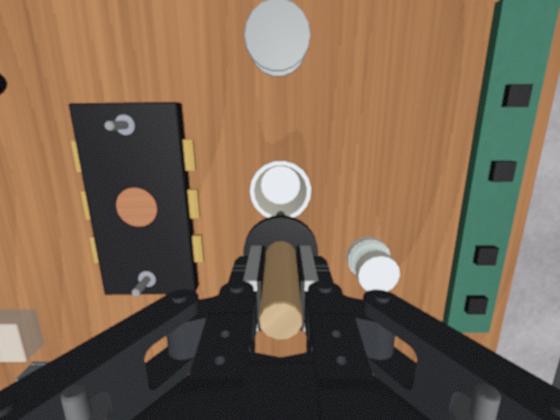

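Run:
```python
from h import *
R=rot(0.)
q=np.array([.6826,-.0166])
for z in [.092,.088,.086,.0845,.083]:
    manip.move_l(np.array([*q,z]),max_speed=.06); st("dip")
    if manip.current_force()[2]>3: break
manip.dwell(.3)
p,d,W,cal=grab("side","s6")
manip.move_l(np.array([*q,.18]),max_speed=.12); st("up")
# refine pad position
p,d,W,cal=grab("wrist","w6")
hsv=cv2.cvtColor(p,cv2.COLOR_RGB2HSV)
m=(abs(W[...,2]-.02)<.006)&(np.hypot(W[...,0]-.538,W[...,1]+.036)<.03)&(p[...,0].astype(int)-p[...,2]>60)
print("disc",circ(W[m]),W[m].mean(0))
for c in [(.5373,.0436),(.5396,-.115)]:
    P=blob(W,.040,.06,c,.02); print("pin",circ(P) if len(P) else None)
```

```text
dip t 23.89 tcp [ 0.6827 -0.0166  0.0921] F [-0.2 -0.3  0.3] g 0.173
dip t 24.14 tcp [ 0.6825 -0.0166  0.0879] F [ 0.3 -0.2 -0.5] g 0.176
dip t 24.39 tcp [ 0.6826 -0.0166  0.0859] F [-0.   0.7 -0.3] g 0.174
dip t 24.64 tcp [ 0.6826 -0.0166  0.0844] F [ 0.4  0.4 -0.8] g 0.175
dip t 24.89 tcp [ 0.6826 -0.0166  0.0829] F [-0.1  0.7  0.5] g 0.174
up t 26.2 tcp [ 0.6822 -0.0166  0.1791] F [ 0.  -0.8 -1.2] g 0.176
disc (array([ 0.5384, -0.0355,  0.0208]), np.float64(0.0201), 1249) [ 0.53866417 -0.03500834  0.02008932]
pin (array([0.5387, 0.0441, 0.0043]), np.float64(0.0476), 108)
pin (array([ 0.5405, -0.1152,  0.0039]), np.float64(0.0467), 83)
```

View pics/s6.png

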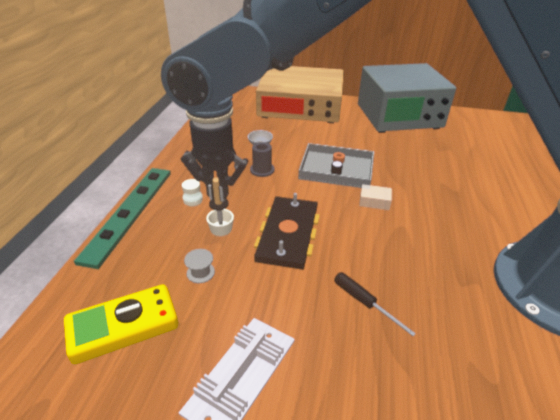

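Run:
```python
from h import *
R=rot(0.)
q=np.array([.5386,-.0354])
manip.move_ptp(np.array([*q,.17]),R)
manip.move_l(np.array([*q,.103]),max_speed=.10); st()
for z in [.100,.099,.098,.097,.0965,.096,.0955,.095]:
    manip.move_l(np.array([*q,z]),max_speed=.04); f=manip.current_force(); print(z,f.round(1),manip.current_ee_pos()[2].round(4))
    if f[2]>3.5: break
p,d,W,cal=grab("side","s7")
manip.dwell(.2)
manip.move_l(np.array([*q,.18]),max_speed=.12); st("up")
p,d,W,cal=grab("wrist","w7")
```

```text
t 27.7 tcp [ 0.5391 -0.0355  0.1034] F [ 0.4 -0.1 -0.3] g 0.178
0.1 [ 0.7  0.3 -0.9] 0.1002
0.099 [-0.5 -0.1 -0.1] 0.0991
0.098 [ 0.7 -0.1 -0.4] 0.098
0.097 [-2.1  0.7  6.1] 0.0977
up t 29.79 tcp [ 0.5382 -0.0353  0.1793] F [ 0.  -0.4 -2. ] g 0.173
```

View pics/s7.png

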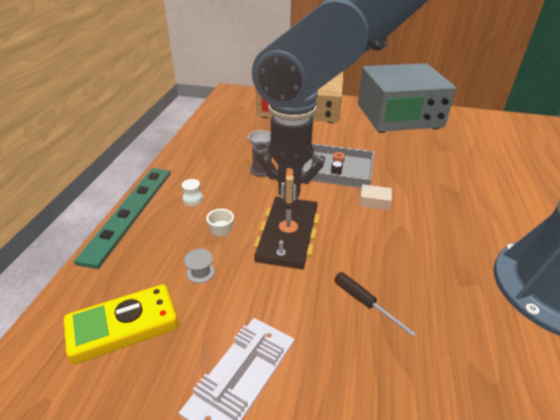

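View pics/w7.png

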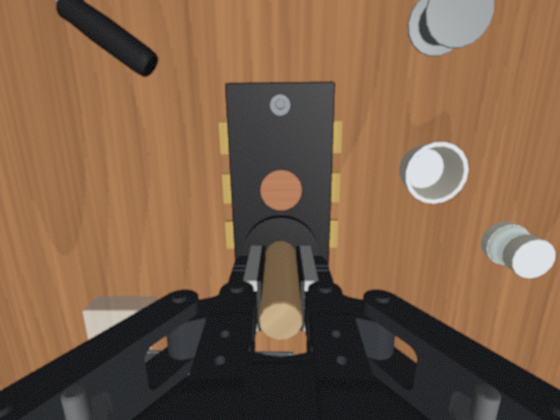

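Run:
```python
from h import *
R=rot(0.)
b=np.array([.6525,-.262])
manip.move_ptp(np.array([*b,.19]),R)
manip.move_l(np.array([*b,.150]),max_speed=.10); st("enter")
manip.move_l(np.array([*b,.095]),max_speed=.08); st("in")
for z in [.089,.087,.086,.085]:
    manip.move_l(np.array([*b,z]),max_speed=.04); f=manip.current_force(); st(z)
    if f[2]>3: break
manip.set_gripper(0.45); st("rel")
manip.move_l(np.array([*b,.20]),max_speed=.15)
manip.move_ptp(np.array([.55,-.20,.30]),R)
p,d,W,cal=grab("side","s8"); 
p,d,W,cal=grab("wrist","w8")
P=blob(W,.09,.15,(.65,-.26),.05); print("handle",circ(P) if len(P) else None)
P=blob(W,.072,.08,(.65,-.26),.05); print("collar",circ(P) if len(P) else None)
p,d,W,cal=grab("top","t8")
P=blob(W,.030,.05,(.54,.305),.14); print("rib",circ(P),cv2.minAreaRect(P[:,:2].astype(np.float32)*1000), P.mean(0))
```

```text
enter t 31.39 tcp [ 0.6527 -0.2617  0.1502] F [ 0.2  0.1 -0.6] g 0.177
in t 32.23 tcp [ 0.6528 -0.2621  0.0954] F [ 0.3 -0.4 -0.8] g 0.175
0.089 t 32.52 tcp [ 0.6524 -0.262   0.0889] F [-0.7  0.8 -0.5] g 0.172
0.087 t 32.77 tcp [ 0.6525 -0.262   0.0869] F [-0.1  0.3 -0.4] g 0.175
0.086 t 33.02 tcp [ 0.6525 -0.262   0.086 ] F [-1.2 -0.2 -1.1] g 0.176
0.085 t 33.27 tcp [ 0.6526 -0.262   0.0859] F [-2.1  1.7  5.5] g 0.175
rel t 33.62 tcp [ 0.6525 -0.262   0.0849] F [0.  0.7 1. ] g 0.448
handle (array([ 0.6527, -0.2616,  0.0082]), np.float64(0.1258), 380)
collar (array([ 0.6526, -0.262 ,  0.0204]), np.float64(0.0748), 567)
rib (array([0.546 , 0.299 , 0.0623]), np.float64(0.039), 201) ((544.7247314453125, 299.5376281738281), (118.29264068603516, 43.80268478393555), 87.70330047607422) [0.54503756 0.29878231 0.03878471]
```

View pics/s8.png

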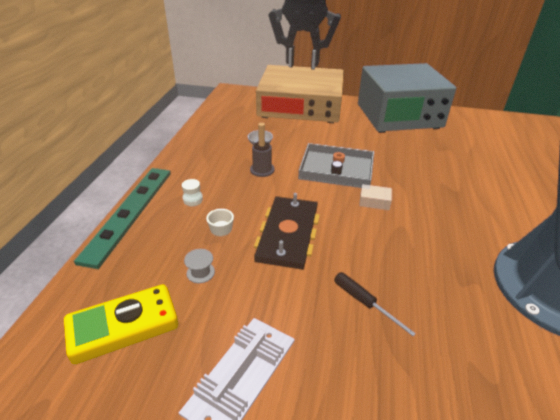

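View pics/w8.png

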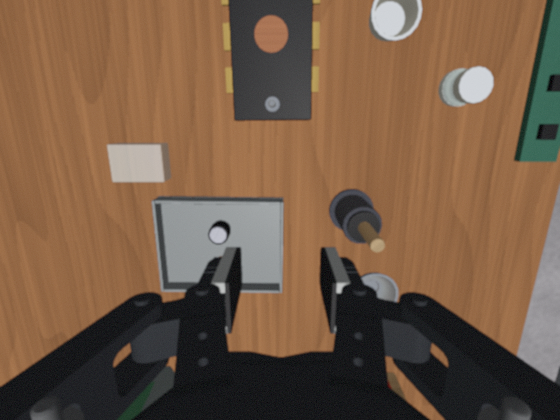

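```bash
cat >> h.py <<'E'
def ribfit(W,c=(.545,.30),lo=.034,hi=.046,r=.075):
    P=blob(W,lo,hi,c,r)
    xy=P[:,:2].astype(np.float32)
    r_=cv2.minAreaRect(xy*1000)
    vx,vy,x0,y0=cv2.fitLine(xy,cv2.DIST_HUBER,0,.001,.001).ravel()
    if vy<0: vx,vy=-vx,-vy
    ax=np.array([vx,vy]); s=(xy-[x0,y0])@ax; n=(xy-[x0,y0])@np.array([-vy,vx])
    s1,s2=np.percentile(s,[.3,99.7]); 
    c=np.array([x0,y0])+ax*(s1+s2)/2+np.array([-vy,vx])*np.mean(np.percentile(n,[2,98]))
    return c.round(4),np.degrees(np.arctan2(-vx,vy)).round(2),[len(P),(s2-s1).round(4),np.ptp(n).round(4),np.median(P[:,2]).round(4)]
E
python3 - <<'E'
from h import *
manip.set_gripper(0.6)
manip.move_ptp(np.array([.50,.19,.30]),rot(np.radians(-20))); st()
p,d,W,cal=grab("wrist","w9"); np.savez("w9.npz",p=p,d=d,W=W)
print(ribfit(W))
E
```

```text
t 37.1 tcp [0.5003 0.1894 0.3   ] F [0.2 0.3 0.9] g 0.595
(array([0.5455, 0.3008]), np.float32(-18.86), [943, np.float64(0.1218), np.float32(0.01), np.float64(0.0398)])
```

View pics/w9.png

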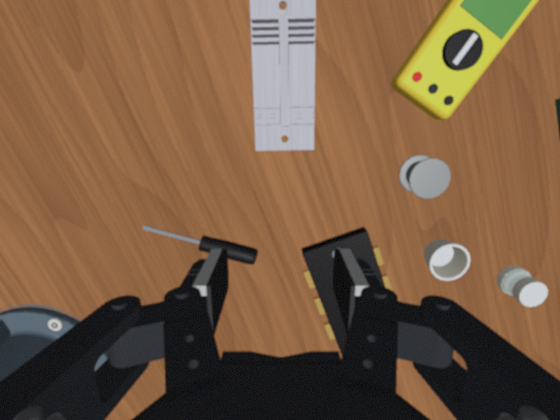

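Run:
```python
from h import *
a=np.radians(-18.86); R=rot(a); c=np.array([.5455,.3008])
t=c+R[:2,2]*.05
manip.move_ptp(np.array([*t,.20]),R); st()
p,d,W,cal=grab("wrist","w10"); np.savez("w10.npz",p=p,d=d,W=W)
print(ribfit(W)); 
import json
K,Rr,tt=cal
for s in (.08,-.08):
    X=np.array([*(c+s*np.array([-np.sin(a),np.cos(a)])),.006]); u=proj(X,cal); print("pred hole px",u, X)
    u0,v0=np.round(u).astype(int); sub=p[max(0,v0-20):v0+21,u0-20:u0+21].astype(int)
    m=(sub[...,0]-sub[...,2])>25
    vv,uu=np.nonzero(m); print(len(vv)); uv=(uu.mean()+u0-20,vv.mean()+max(0,v0-20)); print(uv,plane(uv,.006,cal),plane(uv,.0,cal))
```

```text
t 37.71 tcp [0.5297 0.2529 0.2008] F [-0.2 -0.9  0.2] g 0.602
(array([0.5458, 0.3011]), np.float32(-19.09), [1370, np.float64(0.1224), np.float32(0.01), np.float64(0.0398)])
pred hole px [279.51123461  51.74742617] [0.57136055 0.3765049  0.006     ]
191
(np.float64(279.9842931937173), np.float64(40.089005235602095)) [0.57512946 0.38609234 0.006     ] [0.57553196 0.38727819 0.        ]
pred hole px [279.64145901 208.73511942] [0.51963945 0.2250951  0.006     ]
372
(np.float64(279.91129032258067), np.float64(223.40591397849462)) [0.51431127 0.20859408 0.006     ] [0.51363145 0.20662115 0.        ]
```

View pics/w10.png

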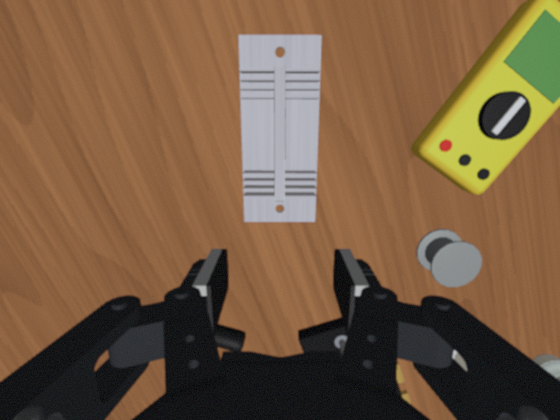

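Run:
```python
from h import *
a=np.radians(-18.95); R=rot(a); c=np.array([.5456,.3010])
manip.move_ptp(np.array([*c,.12]),R)
manip.move_l(np.array([*c,.03]),max_speed=.12)
manip.move_l(np.array([*c,.011]),max_speed=.05); st("at")
manip.set_gripper(0.,90); st("grip")
manip.move_l(np.array([*c,.03]),max_speed=.05); st("lift")
manip.move_l(np.array([*c,.13]),max_speed=.12); manip.dwell(.2); st("lift2")
p,d,W,cal=grab("wrist","w11"); np.savez("w11.npz",p=p,d=d,W=W)
p,d,W,cal=grab("side","s11")
```

```text
at t 39.66 tcp [0.5455 0.301  0.0108] F [-0.4 -0.  -0.1] g 0.599
grip t 40.12 tcp [0.5458 0.3011 0.0114] F [-1.5 -0.4  5. ] g 0.099
lift t 40.65 tcp [0.5456 0.301  0.0301] F [-0.  -0.4 -4.3] g 0.1
lift2 t 41.83 tcp [0.5453 0.3009 0.1292] F [ 0.5 -0.1 -2.8] g 0.097
```

View pics/w11.png

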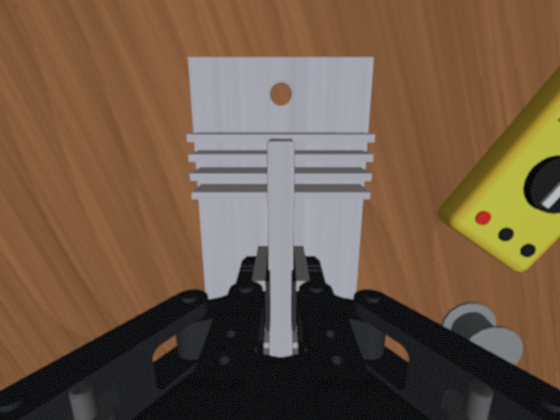

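View pics/s11.png

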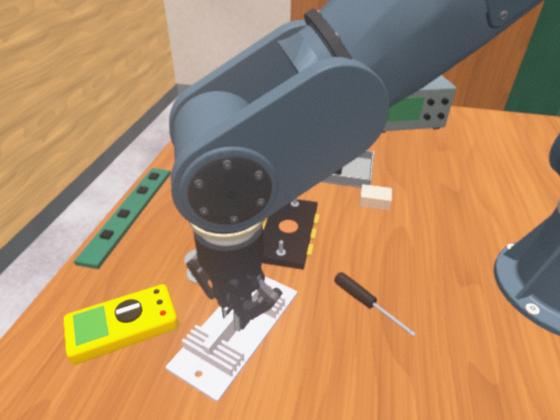

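Run:
```python
from h import *
c=manip.get_calibration("wrist"); cal=(c["camera_matrix"],c["R"],c["t"])
R=manip.current_tcp_rot(); T=manip.current_ee_pos()
z=np.load("w11.npz"); p,W=z["p"],z["W"]
L=(W-T)@R  # tool coords
m=(p.min(-1)>110)&(abs(L[...,1])<.045)&(L[...,2]>-.1)&(L[...,2]<-.066)&(L[...,0]>-.02)&(L[...,0]<.02)
A=np.c_[L[m][:,1:],np.ones(m.sum())]; s=np.linalg.lstsq(A,L[m][:,0],rcond=None)[0]; print("plate x=",s, "at z=-.08:",s[2]-.08*s[1],m.sum())
Pm=L[m]; print("y range",Pm[:,1].min(),Pm[:,1].max(),"z min",Pm[:,2].min())
h=(p[...,0].astype(int)-p[...,2]>25); h[:70]=0;h[125:]=0;h[:,:260]=0;h[:,302:]=0
v,u=np.nonzero(h); print(len(v),u.mean(),v.mean())
for zz in [.006,.0]:
    X=plane((u.mean(),v.mean()),T[2]-.0114+zz,cal); print((R.T@(X-T)).round(4))
# rib in tool
m=(p.min(-1)>110)&(abs(L[...,1])<.012)&(L[...,0]<-.022)&(L[...,0]>-.035)&(L[...,2]<-.02)&(L[...,2]>-.07)
P=L[m]; print("rib end z",P[:,2].min(),"y",P[:,1].min(),P[:,1].max(),np.polyfit(P[:,2],P[:,0],1),np.polyfit(P[:,2],P[:,1],1))
```

```text
plate x= [ 0.00111198 -0.00162914  0.00586018] at z=-.08: 0.005990511549583462 11853
y range -0.04000816812444356 0.04038992086732308 z min -0.09439097140618154
368 280.39130434782606 94.0570652173913
[ 0.0054  0.0002 -0.0795]
[ 0.0114  0.0002 -0.0799]
rib end z -0.061564851277740064 y -0.0049144939479771246 0.005183329525721431 [-0.00234556 -0.0280305 ] [0.00060287 0.00014542]
```

Run:
```python
from h import *
c=np.array([.5388,-.0356]); R=rot(np.radians(.7))
manip.move_l(np.array([.5456,.3010,.16]))
manip.move_ptp(np.array([*c,.15]),R); st()
manip.move_l(np.array([*c,.085]),max_speed=.08); manip.dwell(.3); st()
p,d,W,cal=grab("wrist","w12"); np.savez("w12.npz",p=p,d=d,W=W)
T=manip.current_ee_pos(); R=manip.current_tcp_rot()
cv2.imwrite("pics/w12c.png",cv2.resize(p[40:160,210:350,::-1],None,fx=5,fy=5,interpolation=cv2.INTER_CUBIC))
print(proj(T+R@[.0054,0,-.0797],cal))
grab("side","s12")
```

```text
t 43.56 tcp [ 0.5389 -0.0349  0.1498] F [ 0.5  0.7 -2.4] g 0.101
 t 44.83 tcp [ 0.5389 -0.0356  0.0853] F [ 0.5 -0.3 -2.6] g 0.097
[279.83257905  93.55487631]
```

View pics/w12c.png

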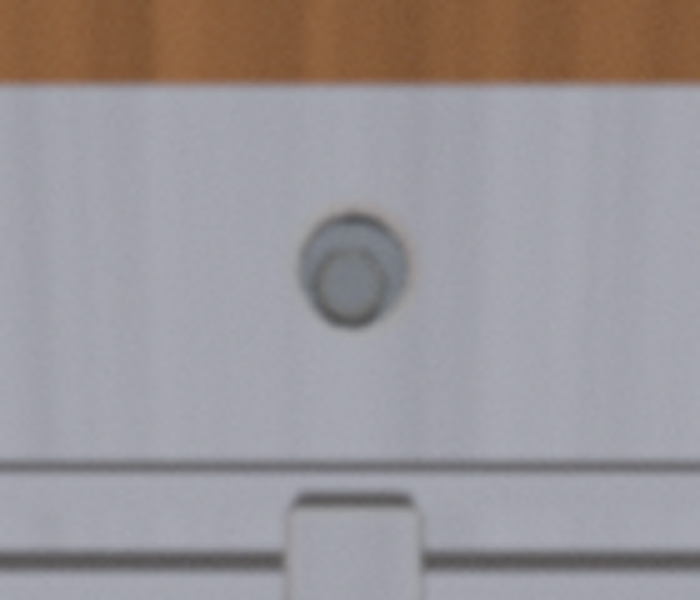

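View pics/s12.png

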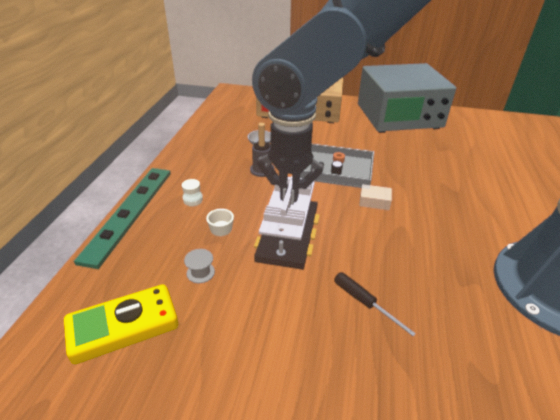

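Run:
```python
from h import *
c=manip.get_calibration("wrist"); cal=(c["camera_matrix"],c["R"],c["t"])
T=manip.current_ee_pos()
hole=plane((210+354/5-.4,40+267/5-.4),T[2]-.0054,cal)
for z in (.046,.048,.05): print(hole.round(4),plane((210+350/5-.4,40+285/5-.4),z,cal).round(4))
```

```text
[0.5381 0.0443 0.0798] [0.5377 0.0447 0.046 ]
[0.5381 0.0443 0.0798] [0.5377 0.0446 0.048 ]
[0.5381 0.0443 0.0798] [0.5377 0.0444 0.05  ]
```

Run:
```python
from h import *
c=np.array([.5386,-.0355])
for z in [.064,.060,.057,.054,.050,.046,.042,.038,.035,.034,.033,.032,.0315,.031,.0305,.030]:
    manip.move_l(np.array([*c,z]),max_speed=.04); f=manip.current_force(); print(z,manip.current_ee_pos().round(4),f.round(1),manip.current_ft_torque().round(2))
    if f[2]>6 or np.linalg.norm(f[:2])>10: break
grab("side","s13"); grab("wrist","w13")
```

```text
0.064 [ 0.5387 -0.0355  0.064 ] [ 0.3  0.9 -4. ] [0.03 0.   0.04]
0.06 [ 0.5385 -0.0355  0.0598] [ 0.1  0.1 -3.6] [-0.03 -0.02 -0.04]
0.057 [ 0.5385 -0.0355  0.0568] [ 0.6 -0.9 -2.5] [ 0.02 -0.01  0.06]
0.054 [ 0.5385 -0.0355  0.0538] [-0.7 -0.6 -3.2] [-0.   -0.01  0.03]
0.05 [ 0.5384 -0.0355  0.0497] [ 0.2 -0.3 -2.8] [-0.05  0.05 -0.03]
0.046 [ 0.5384 -0.0355  0.0457] [-0.  -0.3 -3.4] [-0.01 -0.01  0.  ]
0.042 [ 0.5384 -0.0355  0.0417] [-0.3  0.  -4. ] [-0.02 -0.05 -0.04]
0.038 [ 0.5384 -0.0355  0.0377] [-0.  -0.1 -2.8] [ 0.02 -0.05 -0.05]
0.035 [ 0.5385 -0.0355  0.0348] [-0.8  0.  -4.1] [ 0.01 -0.01  0.04]
0.034 [ 0.5386 -0.0355  0.034 ] [ 0.3 -0.6 -3.6] [ 0.03  0.02 -0.04]
0.033 [ 0.5386 -0.0355  0.033 ] [ 0.6  0.1 -3.9] [-0.03 -0.02 -0.01]
0.032 [ 0.5385 -0.0355  0.0319] [-0.3  1.4 -3.6] [-0.   -0.02  0.01]
0.0315 [ 0.5386 -0.0355  0.0315] [-0.   0.  -3.9] [ 0.01 -0.02 -0.03]
0.031 [ 0.5387 -0.0355  0.0314] [-3.1  1.2  4.9] [ 0.08  0.54 -0.02]
0.0305 [ 0.5387 -0.0355  0.0314] [-5.6  0.1 13. ] [ 0.09  0.98 -0.  ]
```

View pics/w13.png

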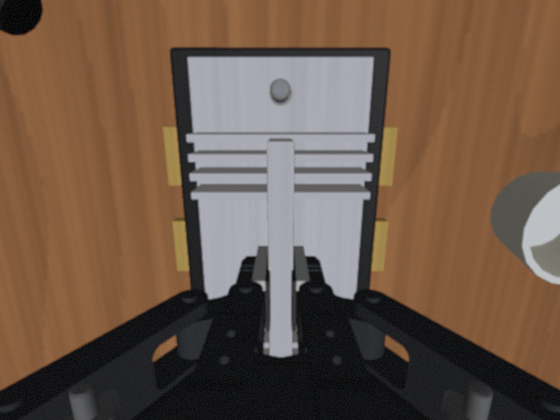

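View pics/s13.png

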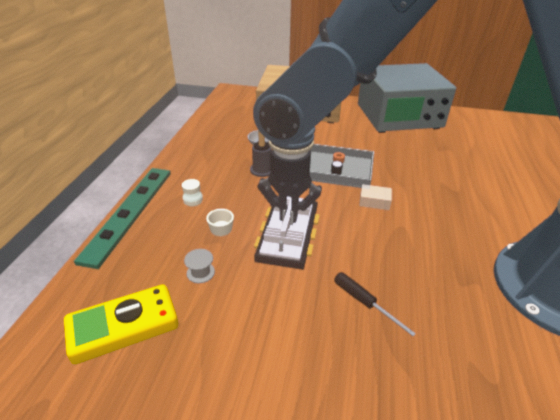

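Flush seating is indicated: TCP stopped at 31.4 mm as predicted, and the pin shows through the hole at (280,90). Next I release, back off and check.

Run:
```python
from h import *
c=np.array([.5386,-.0355])
manip.move_l(np.array([*c,.0313]),max_speed=.04); st()
manip.set_gripper(0.5); st("open")
manip.move_l(np.array([*c,.15]),max_speed=.1)
manip.move_ptp(np.array([.50,-.10,.30]),rot(0.)); manip.dwell(.3)
p,d,W,cal=grab("wrist","w14"); grab("side","s14"); 
print("rib",ribfit(W,(.5386,-.0355),lo=.05,hi=.07))
m=(p.min(-1)>110)&(W[...,2]>.02)&(W[...,2]<.032)&(abs(W[...,0]-.5386)<.045)&(abs(W[...,1]+.0355)<.1)
P=W[m]; A=np.c_[P[:,:2]-c,np.ones(len(P))]; print("plate",np.linalg.lstsq(A,P[:,2],rcond=None)[0].round(4))
manip.move_ptp(np.array([.35,-.30,.30]),rot(0.)); grab("top","t14"); st()
```

```text
t 49.45 tcp [ 0.5388 -0.0356  0.0314] F [-2.  -0.6  2.3] g 0.102
open t 49.88 tcp [ 0.5386 -0.0355  0.0313] F [ 0.6  0.1 -0.9] g 0.501
rib (array([ 0.5391, -0.0356]), np.float32(0.67), [1005, np.float64(0.1221), np.float32(0.0104), np.float64(0.0598)])
plate [-0.0003  0.0001  0.0259]
 t 53.35 tcp [ 0.3508 -0.2994  0.3   ] F [ 1.  -0.1  0.3] g 0.503
```

View pics/w14.png

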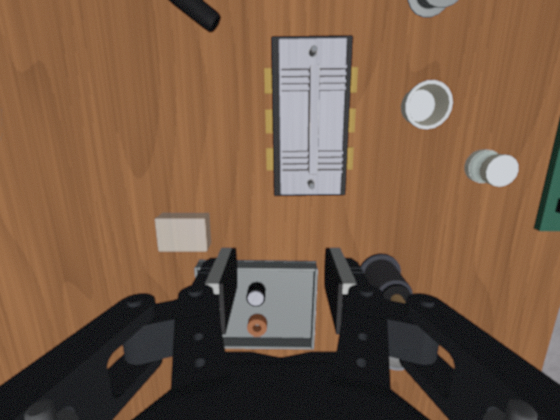

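View pics/s14.png

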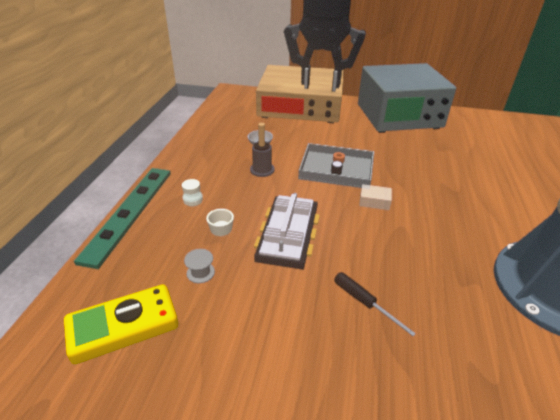

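View pics/t14.png

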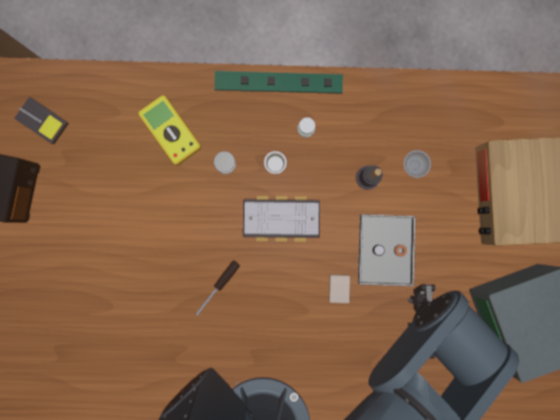

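The heat sink is flush: its rib top reads 59.8 mm and its plate top 25.9 mm and level. Both pins show at (313,50) and (311,184) in the wrist view. The brush is upright, the parts are in the tray, and nothing else has moved.

```bash
python3 -c "
from bench import manip
manip.sign_off()"
```

```text
the job is handed in; nothing more can be done
```

The heat sink is fitted flush on the module and released, and I handed the job in at about 53 s of the 208 s allowed.

- **Loose components:** only the choke and capacitor were there (no transformer). Both are in the parts tray.
- **Paste brush:** I dipped its tip in the pot to about 1 mm above the inner floor without feeling the floor. I dabbed it on the centre of the copper disc, touching at the expected height with about 6 N. It is back upright in its stand, with the collar on the rim.
- **Heat sink:** it went over both pins with no side load and touched down at the expected height; I pressed it to about 13 N before letting go. The final check read the plate top level at 25.9 mm (26 expected) and the rib top at 59.8 mm (60 expected), with both pins showing through the holes.
- **Rest of the bench:** the last pictures show the pot and the other things where they were.

Two readings disagreed along the way. A far-off top view gave a different heat sink angle, which a closer wrist view settled. A colour-based search for the holes was thrown off by the wood around it, but the holes in the picture matched the fit. None of the last checks failed.

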